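Sweep the sample jars home into the weighing bay

ROBOT

A 6-joint arm with a two-finger parallel gripper is mounted at the origin on the work surface. World frame = base frame: x ahead of the robot, y to its left, z up, the work surface at z = 0. Lengths are in m, angles in degrees, forces in N, time in s.
With the tool pointing down it reaches from about 0.325 to 0.85 m from the base axis. Payload 15.5 kg.
Tool frame: the origin (TCP) lies at the very end of the fingers, on their centre line; the grasp point (between the pads) lies arm.grip_depth behind it (arm.grip_depth is the distance from the TCP to the grasp point, in m); z points along the fingers, y is the direction in which the jaws open and shut (so a half turn about z gives the same grasp; the last joint's range is limited). The gripper opens to 91 mm and grips with 3 to 60 N. Pads are 32 mm wide; open, the fingers measure 118 mm over their backs; the gripper's body (76 mm by 178 mm) begins 60 mm behind the grasp point.
Start: joints at [-73.367, 28.281, 77.091, -0, 74.628, -5.472], TCP at [0.235, -0.579, 0.182] pointing down, gripper open.
Joint ranges: [-166.48, 166.48], [-47.26, 123.95], [12.59, 153.08], [-70.14, 250.14], [6.76, 159.57], [-176.63, 176.63]. Speed limits (degrees/s): [108.29, 108.29, 147.25, 172.46, 172.46, 172.46].

INTERFACE

Orientations are given as a 3x3 rotation matrix whose columns are the frame's x, y, z axes.
In Python, from rig import arm gives the robot as it stands. Calls block until the motion is done:
- arm.move_to(position, orientation): joint-space move of the TCP to a pose.
- arm.move_l(position, orientation=None, feed=0.15): straight line of the TCP; orientation=None keeps the orientation; feed is the mean speed in m/s.
- arm.move_joints(angles): joint-space move.
- arm.grip(opening): finger opening in m; the grip force is fixed at half the most; returns when the fingers have stopped.
- arm.sleep(seconds).
- arm.solve_ik(position, orientation): joint angles nearest the present ones, or None.
- arm.snapshot(name): name is "side" or "top"; returns the picture (480x640x3 uint8, red, green, blue); there is no depth.
- arm.get_calibration(name): a dict with "intrinsics" (3x3 intrinsics, pixels), "k1" (the pictures are not rectified: a ray, as slopes to the right and down, at radius r is drawn at 1 + k1 r^2 times it, then the intrinsics apply), "cam_to_world" (4x4, takes a point from camera to world coordinates). Camera axes: x right, y down, z forward; pixel columns grow to the right and rows downward; lengths in m; the calibration is good to about 2 mm. A picture is of the moment at which its call begins. get_calibration takes no time and is no camera call.
A pose or a line that the arm cannot do raises arm.Unreachable and nothing moves.
- arm.sign_off(): hands the job in, once; it reports no verdict.
Readings, each from a call of its own:
- arm.current_t(): time.
- arm.current_joint_positions(): joint angles.
- arm.current_dq(): joint speeds.
- arm.current_tau(): joint torques, N m.
- arm.current_ee_pos(): TCP position.
- arm.current_tool_rot(): TCP orientation.
- arm.current_force(): force on the tool from outside, world axes, zero at the start.
- arm.current_torque(): the same for the moment, N m.
- arm.current_width(): finger opening in m.
Only numpy, scipy, OpenCV 4.12 (cv2) and the standard library are available. Lean on these libraries where they do the work, as an engineer would, in place of code of your own. Each camera call takes 0.05 s, during which the arm holds its last target.

TASK

Pick up the straightedge by its upright grip and push the three squat sample jars with it as one group, in a row along its front face before they enter the three-sided bay, until all three stand upright against the bay's back wall. Touch the jars with the straightedge only, never with the gripper or arm, and leave the slide box, beaker and tall bottle alone. Then draw the straightedge straight back, well clear of the jars, and leave it standing on its foot on the bench.

Things in the scene. Friction and masses are not known exactly. Their poses are not given: they have to be found in the camera images.
- straightedge: Loose aluminium L-section straightedge, 0.35 kg, on its flat foot: vertical front face 200 mm long, 32 mm high; foot 6 mm thick reaching 50 mm back. At mid length a grey upright grip plate, 14 mm thick (along x), 50 mm wide (along y), top at z = 105 mm, mid-plane at x = -26 mm. Origin: bottom edge of the front face, mid length; x points forward out of the face, y along its length, z up.
- bay: Fixed white three-sided bay, walls 28 mm high, 10 mm thick, no floor: back wall 225 mm wide inside, side walls reaching 50 mm forward, front open. It stands to the robot's left, open side to the right (about world -y). Origin: on the bench, middle of the back wall's inner face; x points squarely into the back wall (the way to push), y along it, z up. A jar at the wall has its centre at x = -30 mm.
- jar0: Squat capped amber-glass jar, one of three alike: 60 mm diameter, 46 mm tall (above 34 mm a white cap of 56 mm diameter), 0.1 to 0.25 kg, loose, upright. Origin: centre of its underside. At the start the jars' centres are 130 to 200 mm before the bay's back wall, near y = -70, 0 and 70 mm of the bay's frame; the bench behind them (away from the bay) is free for 90 mm.
- jar1: Squat capped amber-glass jar, one of three alike: 60 mm diameter, 46 mm tall (above 34 mm a white cap of 56 mm diameter), 0.1 to 0.25 kg, loose, upright. Origin: centre of its underside. At the start the jars' centres are 130 to 200 mm before the bay's back wall, near y = -70, 0 and 70 mm of the bay's frame; the bench behind them (away from the bay) is free for 90 mm.
- jar2: Squat capped amber-glass jar, one of three alike: 60 mm diameter, 46 mm tall (above 34 mm a white cap of 56 mm diameter), 0.1 to 0.25 kg, loose, upright. Origin: centre of its underside. At the start the jars' centres are 130 to 200 mm before the bay's back wall, near y = -70, 0 and 70 mm of the bay's frame; the bench behind them (away from the bay) is free for 90 mm.
- slidebox: closed flat cardboard slide box, 65 x 160 x 42 mm, beside the straightedge at the start (either may be the nearer to the robot). Origin: centre of its underside. A bystander: leave it where it is.
- beaker: empty glass beaker, 68 mm diameter, 90 mm tall, beyond the jars as seen from the robot. Origin: centre of its underside. A bystander: leave it where it is.
- reagent: tall amber bottle with a white cap and blank label, 64 mm diameter, 150 mm tall, behind the back wall of the bay. Origin: centre of its underside. A bystander: leave it where it is.
There are look-alikes about, which are no part of the job. What is shaped like the jar1 but pink is not meant.

How it is judged:
By the outcome, as a careful person would: the job done as asked, in the order asked, and still so for the second after the job is handed in, with the robot touching nothing.
It also fails if it takes over 48 s, if anything falls off the work surface, if the arm or the gripper's body presses on something with over 40 N, if the wrist force passes 120 N, or if a joint passes its speed limit or range.

## Working session

There is one attempt and no reset: what is moved stays moved. The work goes in short steps, each a Python script; the robot and the scene stay as the last script left them, time stands still between calls to the robot, and variables do not carry over. Pictures are saved under pics/ and viewed, and the job is handed in when it is done.

```bash
mkdir -p pics; ls
python3 - <<'E'
from rig import arm
import cv2
for n in ("side","top"):
    im=arm.snapshot(n); cv2.imwrite(f"pics/{n}0.png",im[:,:,::-1])
    c=arm.get_calibration(n); print(n,c)
print(arm.grip_depth,arm.current_t(),arm.current_tool_rot(),arm.current_width())
E
```

```text
pics
side {'intrinsics': array([[444.95243545,   0.        , 319.64290422],
       [  0.        , 444.95243545, 234.37669065],
       [  0.        ,   0.        ,   1.        ]]), 'k1': -0.05711313301873217, 'cam_to_world': array([[-0.94846063, -0.21858901,  0.22943686,  0.36449208],
       [-0.31649151,  0.68992323, -0.65102923,  0.77229961],
       [-0.01598599, -0.69009041, -0.72354659,  0.84673407],
       [ 0.        ,  0.        ,  0.        ,  1.        ]])}
top {'intrinsics': array([[582.61028402,   0.        , 322.43042278],
       [  0.        , 582.61028402, 232.04353606],
       [  0.        ,   0.        ,   1.        ]]), 'k1': -0.1257017502113135, 'cam_to_world': array([[ 0.02711811, -0.98956173,  0.14153513,  0.43913308],
       [-0.99961646, -0.02763992, -0.00172185,  0.08004161],
       [ 0.0056159 , -0.14143416, -0.98993174,  1.39380159],
       [ 0.        ,  0.        ,  0.        ,  1.        ]])}
0.0188 0.1 [[ 9.26481896e-01  3.76339203e-01 -3.18353809e-04]
 [ 3.76339326e-01 -9.26481317e-01  1.03959391e-03]
 [ 9.62910892e-05 -1.08297400e-03 -9.99999409e-01]] 0.09101966752686295
```

View pics/side0.png

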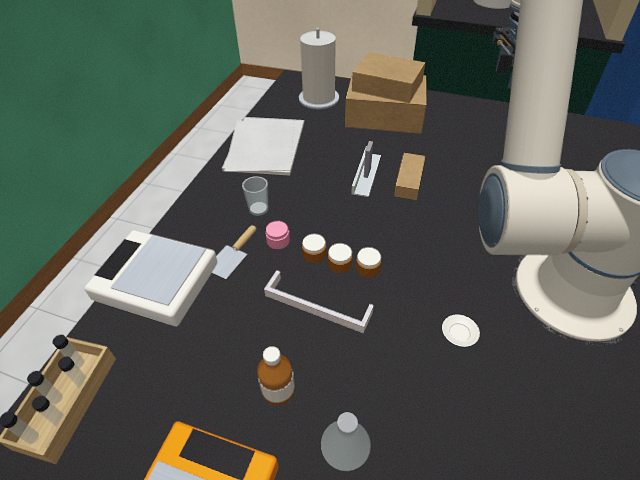

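View pics/top0.png

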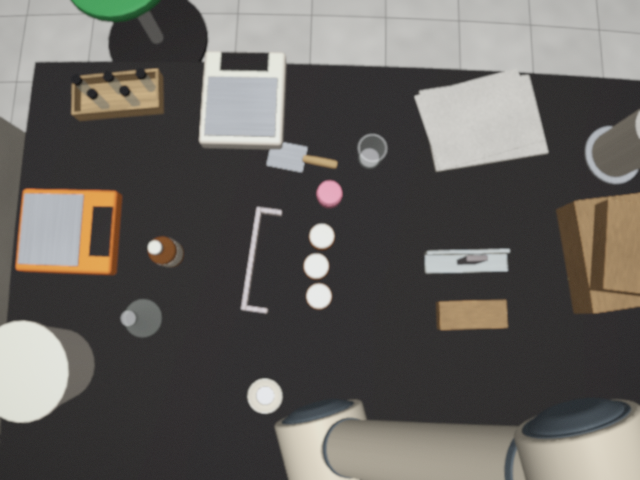

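```bash
cat > h.py <<'E'
from rig import arm
import numpy as np, cv2
def cal(n):
    c=arm.get_calibration(n); return c["intrinsics"],c["k1"],c["cam_to_world"]
def ray(n,uv):
    K,k1,T=cal(n); uv=np.asarray(uv,float).reshape(-1,2)
    d=cv2.undistortPoints(uv.reshape(-1,1,2),K,np.array([k1,0,0,0,0.])).reshape(-1,2)
    return T[:3,3], np.c_[d,np.ones(len(d))]@T[:3,:3].T
def toz(n,uv,z):
    o,d=ray(n,uv); return (o+d*((z-o[2])/d[:,2])[:,None])[:,:2]
def proj(n,P):
    K,k1,T=cal(n); P=np.asarray(P,float).reshape(-1,3); W=np.linalg.inv(T)
    r,_=cv2.Rodrigues(W[:3,:3])
    return cv2.projectPoints(P,r,W[:3,3],K,np.array([k1,0,0,0,0.]))[0].reshape(-1,2)
def crop(im,x0,x1,y0,y1,s,fn):
    cv2.imwrite(fn,cv2.resize(im[y0:y1,x0:x1,::-1],None,fx=s,fy=s,interpolation=cv2.INTER_CUBIC))
E
python3 - <<'E'
from h import *
t=cv2.imread("pics/top0.png")[:,:,::-1]; s=cv2.imread("pics/side0.png")[:,:,::-1]
crop(t,230,360,180,320,4,"pics/t_bay.png")
crop(t,410,530,230,340,6,"pics/t_se.png")
crop(s,250,400,210,340,5,"pics/s_bay.png")
crop(s,335,435,135,210,7,"pics/s_se.png")
hsv=cv2.cvtColor(t,cv2.COLOR_RGB2HSV)
m=((hsv[...,2]>150)&(hsv[...,1]<60)).astype(np.uint8)
n,l,st,ce=cv2.connectedComponentsWithStats(m)
for i in range(1,n):
    if 230<ce[i][0]<530 and 160<ce[i][1]<340 and st[i][4]>30: print(st[i],ce[i],toz("top",ce[i],.046))
E
```

```text
[241 207  41 106 710] [254.31830986 258.70422535] [[0.56482628 0.234287  ]]
[309 224  25  25 493] [321.3346856  235.70791075] [[0.6231238  0.08002029]]
[ 425  249   85   24 1651] [465.58328286 260.60084797] [[ 0.57364603 -0.25935391]]
[304 254  25  25 503] [315.8528827  265.68588469] [[0.55264088 0.09080572]]
[306 283  26  26 510] [318.40980392 295.70980392] [[0.48343252 0.08293975]]
```

View pics/t_bay.png

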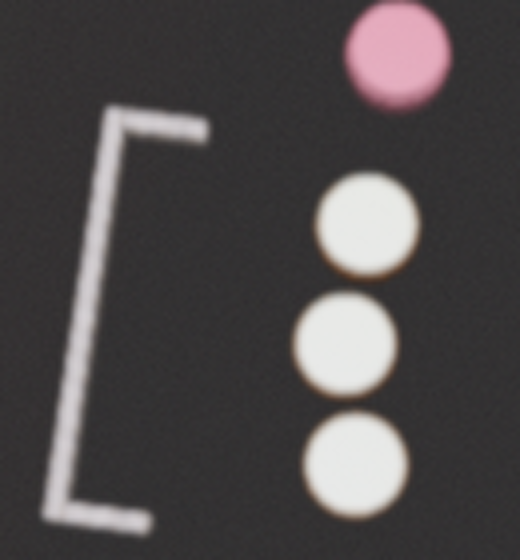

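View pics/t_se.png

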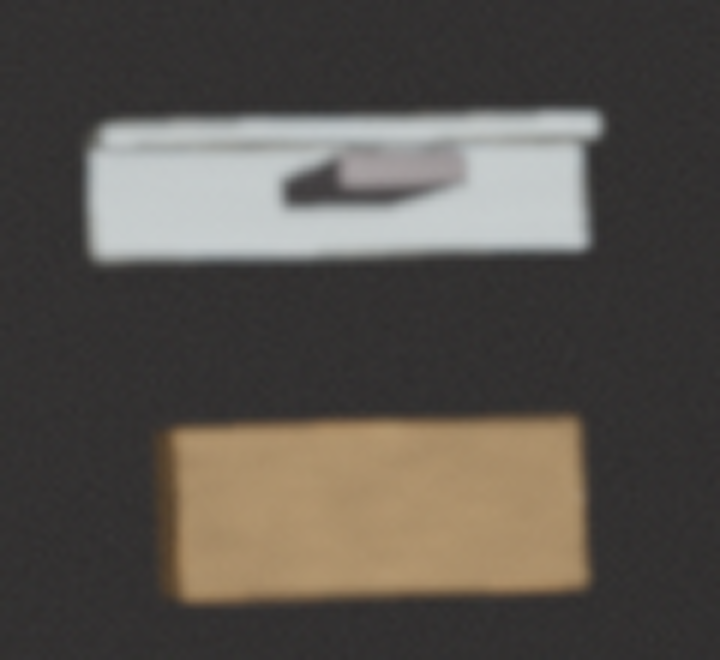

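View pics/s_bay.png

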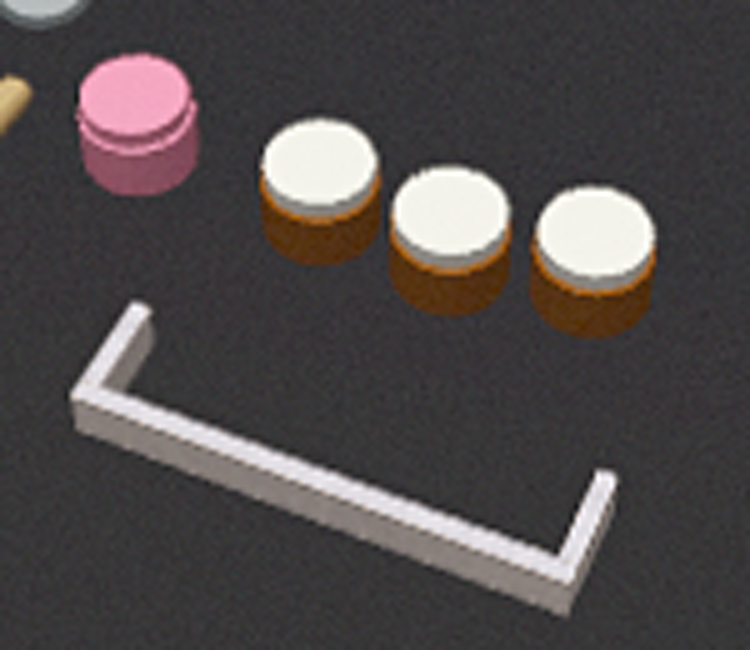

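View pics/s_se.png

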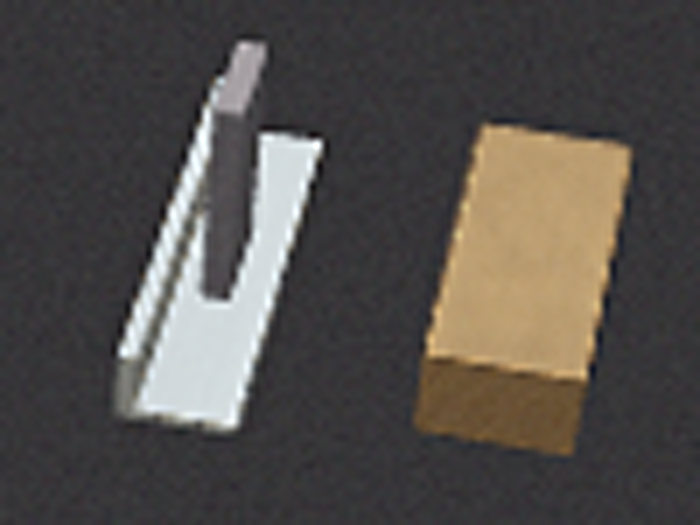

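```bash
cat > fit.py <<'E'
from h import *
from scipy.optimize import least_squares
def unc(p,x0,y0,s): return np.array([x0+(p[0]+.5)/s-.5,y0+(p[1]+.5)/s-.5])
def fit(obs,g):
    def f(q):
        c,s=np.cos(q[2]),np.sin(q[2]);r=[]
        for n in ("top","side"):
            o=[x for x in obs if x[0]==n]
            if not o: continue
            M=np.array([x[1] for x in o])/1000.
            W=np.c_[q[0]+c*M[:,0]-s*M[:,1],q[1]+s*M[:,0]+c*M[:,1],M[:,2]]
            r.append(proj(n,W)-np.array([x[2] for x in o]))
        return np.vstack(r).ravel()
    r=least_squares(f,g,loss="soft_l1"); return r.x,f(r.x).reshape(-1,2)
E
cat > f1.py <<'E'
from fit import *
T=lambda m,p:("top",m,unc(p,230,180,4)); S=lambda m,p:("side",m,unc(p,250,210,5))
bay=[T((10,-122.5,28),(107,106)),T((10,122.5,28),(43,518)),T((-50,-122.5,28),(209,119)),T((-50,-112.5,28),(208,144)),T((-50,122.5,28),(150,536)),T((-50,112.5,28),(153,513)),T((0,-112.5,28),(124,131)),T((0,112.5,28),(68,500)),
S((10,-122.5,28),(72,396)),S((10,122.5,28),(568,580)),S((10,122.5,0),(565,614)),S((10,-122.5,0),(77,429)),S((-50,-122.5,28),(133,302)),S((-50,-112.5,28),(152,312)),S((-50,112.5,28),(598,470)),S((-50,122.5,28),(616,480)),S((0,112.5,28),(560,556))]
T=lambda m,p:("top",m,unc(p,410,230,6)); S=lambda m,p:("side",m,unc(p,335,135,7))
se=[T((0,100,32),(105,122)),T((0,-100,32),(603,109)),T((-50,100,6),(92,262)),T((-50,-100,6),(590,247)),
T((-19,25,105),(340,150)),T((-19,-25,105),(465,145)),T((-33,-25,105),(465,183)),T((-33,25,105),(340,190)),
S((-19,-25,105),(238,42)),S((-33,-25,105),(266,44)),S((-33,25,105),(243,110)),S((-19,25,105),(216,107)),S((-50,100,0),(240,432)),S((-50,-100,6),(323,142)),S((0,100,32),(120,355)),S((0,100,0),(115,415))]
if __name__=="__main__":
  for o,g in((bay,[.56,.23,1.5]),(se,[.57,-.26,0])):
    for k in (None,"top","side"):
        q,r=fit([x for x in o if k in(None,x[0])],g); print(k,q[:2].round(4),np.degrees(q[2]).round(2),np.abs(r).max().round(2))
        if k is None: print(r.round(1).tolist())
  q,_=fit(bay,[.56,.23,1.5]); R=np.array([[np.cos(q[2]),-np.sin(q[2])],[np.sin(q[2]),np.cos(q[2])]])
  C={"j":toz("top",[[321.3,235.7],[315.85,265.7],[318.4,295.7]],.046),"pink":toz("top",[[329,193]],.046),"js":toz("side",[unc(p,250,210,5) for p in((320,158),(451,208),(595,230),(135,95))],.046),
   "beak":toz("top",[[371,156]],.0),"beakside":toz("side",[[260,209]],0.),"bottle":toz("top",[[155,247]],.15),"bside":toz("side",[[271.5,353]],.15)}
  for k,v in C.items(): print(k,v.round(4).tolist(),"bay:",((v-q[:2])@R).round(4).tolist())
E
python3 f1.py
```

```text
None [0.5692 0.2393] 83.77 1.89
[[0.4, 0.2], [0.7, -0.4], [-0.2, 0.3], [-0.6, -1.9], [-0.7, -1.3], [-0.8, 0.1], [-0.3, -1.4], [-0.7, 0.4], [-0.2, -0.5], [1.0, 0.4], [0.8, 0.6], [0.1, 0.1], [0.1, -0.4], [-0.0, -1.0], [0.4, -0.5], [1.0, -1.0], [-0.1, -0.1]]
top [0.5682 0.2385] 83.85 1.5
side [0.5698 0.2401] 83.71 0.87
None [ 0.6019 -0.2694] 2.92 1.05
[[-0.5, 0.5], [-0.8, 0.6], [0.7, -0.9], [-0.8, -0.7], [-0.3, -0.2], [0.7, 0.1], [1.0, -0.0], [0.1, -0.6], [-0.0, -0.5], [0.7, -0.1], [0.7, 0.4], [-0.3, 0.0], [-0.4, 0.6], [0.2, -0.3], [0.0, 0.1], [0.4, 0.1]]
top [ 0.6016 -0.2694] 2.91 1.05
side [ 0.6025 -0.2695] 3.1 0.6
j [[0.6231, 0.0801], [0.5526, 0.0908], [0.4835, 0.083]] bay: [[-0.1524, -0.0709], [-0.1494, 0.0004], [-0.1647, 0.0683]]
pink [[0.7254, 0.0647]] bay: [[-0.1566, -0.1741]]
js [[0.6252, 0.0782], [0.5546, 0.0901], [0.4855, 0.0828], [0.7284, 0.0655]] bay: [[-0.154, -0.0731], [-0.1499, -0.0017], [-0.1647, 0.0663], [-0.1554, -0.1771]]
beak [[0.8315, -0.0372]] bay: [[-0.2464, -0.2908]]
beakside [[0.8229, -0.0322]] bay: [[-0.2423, -0.2816]]
bottle [[0.5741, 0.4399]] bay: [[0.1999, 0.017]]
bside [[0.575, 0.4405]] bay: [[0.2006, 0.0161]]
```

```bash
cat >> h.py <<'E'
SE=(np.array([.6019,-.2694]),np.radians(2.95)); BAY=(np.array([.5692,.2393]),np.radians(83.77))
def rot(a): return np.array([[-np.sin(a),np.cos(a),0],[np.cos(a),np.sin(a),0],[0,0,-1.]])
def w(fr,x,y=0): 
    c,s=np.cos(fr[1]),np.sin(fr[1]); return fr[0]+[c*x-s*y,s*x+c*y]
ZG=.056
E
python3 - <<'E'
from h import *
g=w(SE,-.026); R=rot(SE[1])
print(arm.solve_ik([*g,ZG],R), arm.solve_ik([*w(BAY,-.261),.14],rot(BAY[1])), arm.solve_ik([*w(BAY,-.086),ZG],rot(BAY[1])))
p=arm.current_ee_pos(); arm.move_l([p[0],p[1],.3],feed=.25)
arm.move_to([*g,.3],R); arm.move_l([*g,.14],R,feed=.25)
print(arm.current_t(),arm.current_ee_pos())
for n in("top","side"): cv2.imwrite(f"pics/{n}1.png",arm.snapshot(n)[:,:,::-1])
s=cv2.imread("pics/side1.png")[:,:,::-1]; crop(s,300,460,60,220,4,"pics/s1.png")
E
```

```text
[-3.05512703e+01  3.69225709e+01  8.28570693e+01 -2.54444375e-14
  6.02203598e+01 -3.35012703e+01] [-8.45639188e+00  2.43033711e+01  9.20038232e+01 -2.54444375e-14
  6.36928057e+01 -9.22263919e+01] [ 9.46961931e+00  3.32964225e+01  9.12212855e+01 -2.54444375e-14
  5.54822919e+01 -7.43003807e+01]
3.2 [ 0.57649296 -0.27154689  0.14129075]
```

View pics/s1.png

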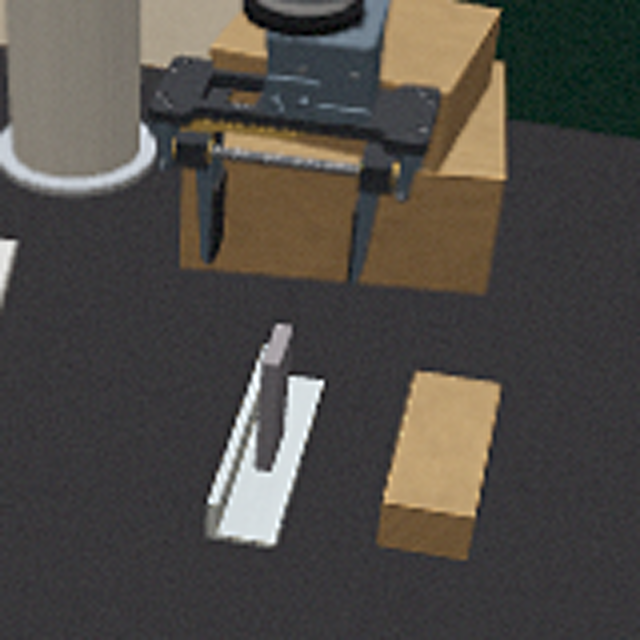

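The open fingers straddle the grip plate (tips near crop pixels (208,262) and (357,280), plate top at (280,340)), and the slide box is off to the right and clear. Descending now.

Run:
```python
from h import *
g=w(SE,-.026); R=rot(SE[1])
arm.move_l([*g,ZG],R,feed=.12); print(arm.current_force().round(2),arm.current_ee_pos())
arm.grip(0.0); print("w",arm.current_width(),arm.current_force().round(2))
arm.move_l([*g,ZG+.075],R,feed=.15); arm.sleep(.2)
print("w",arm.current_width(),arm.current_force().round(2),arm.current_t())
Rb=rot(BAY[1])
a=w(BAY,-.235-.026,-.001)
arm.move_l([*a,ZG+.075],Rb,feed=.15); arm.sleep(.2)
print(arm.current_t(),arm.current_ee_pos(),arm.current_force().round(2))
for n in("top","side"): cv2.imwrite(f"pics/{n}2.png",arm.snapshot(n)[:,:,::-1])
s=cv2.imread("pics/side2.png")[:,:,::-1]; crop(s,220,440,100,340,2.5,"pics/s2.png")
s=cv2.imread("pics/top2.png")[:,:,::-1]; crop(s,230,470,160,340,3,"pics/t2.png")
```

```text
[0.56 0.37 0.35] [ 0.57643214 -0.27099478  0.05674713]
w 0.01405319210920782 [ 1.18 -0.82 -1.12]
w 0.013697388529450863 [-0.69 -0.39 -3.46] 6.1583
8.1917 [ 0.54191947 -0.02060509  0.13098878] [-0.13  0.23 -3.19]
```

View pics/s2.png

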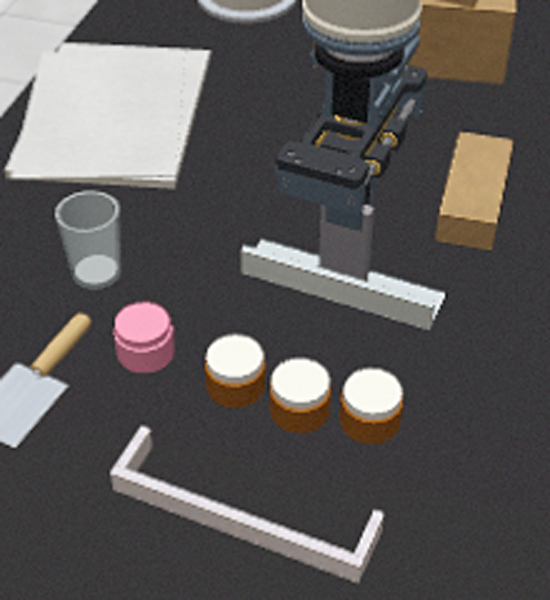

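View pics/t2.png

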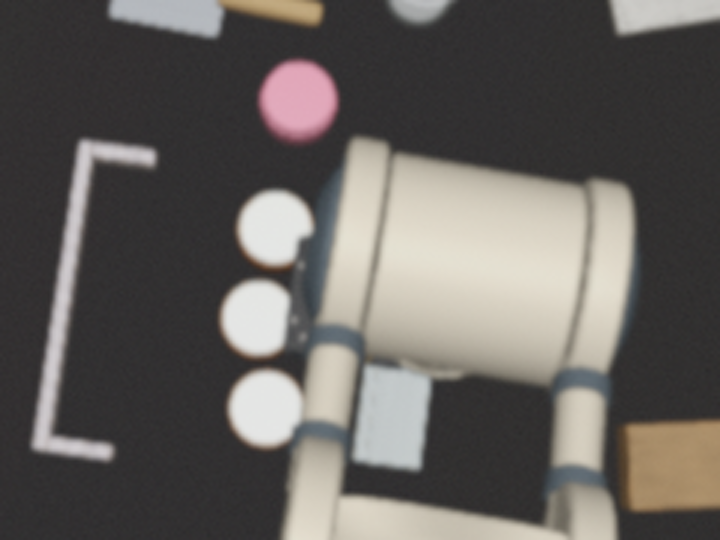

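The straightedge is held level and square to the bay, and the jars and pink jar are undisturbed. I'll check the in-hand pose against a projection, then lower it.

Run:
```python
from h import *
fr=(w(BAY,-.235,-.001),BAY[1])
for y in(-.1,.1):
  for z in(0,.032):
    p=proj("side",[*w(fr,0,y),z+.075])[0]; print(y,z,((p-[220,100])*2.5).round(0))
R=rot(BAY[1]);a=w(BAY,-.261,-.001)
arm.move_l([*a,ZG+.0018],R,feed=.1); arm.sleep(.2)
print(arm.current_t(),arm.current_ee_pos(),arm.current_force().round(2))
cv2.imwrite("pics/side3.png",arm.snapshot("side")[:,:,::-1])
s=cv2.imread("pics/side3.png")[:,:,::-1]; crop(s,240,420,150,340,3.1,"pics/s3.png")
```

```text
-0.1 0 [242. 272.]
-0.1 0.032 [242. 248.]
0.1 0 [431. 329.]
0.1 0.032 [434. 306.]
9.375 [ 0.54221098 -0.02027877  0.05833708] [-0.49 -1.73 -3.18]
```

View pics/s3.png

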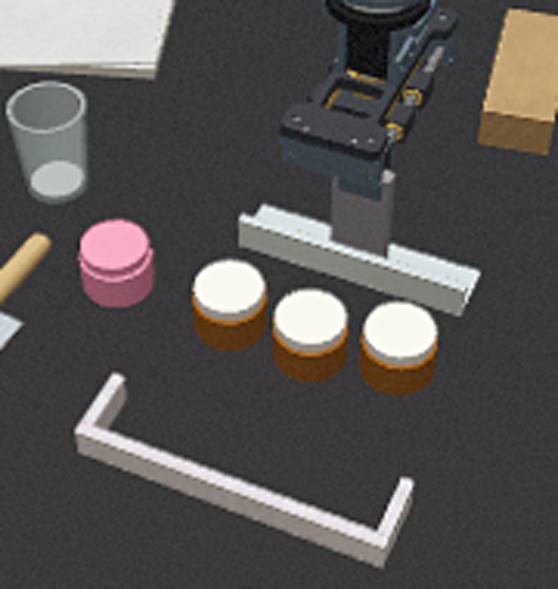

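The straightedge is where it was predicted. Next I push to just before the bay mouth and check.

Run:
```python
from h import *
R=rot(BAY[1])
for x in(-.19,-.125):
    arm.move_l([*w(BAY,x-.026,-.001),ZG+.0018],R,feed=.035)
    print(arm.current_t(),arm.current_ee_pos().round(4),arm.current_force().round(2))
cv2.imwrite("pics/side4.png",arm.snapshot("side")[:,:,::-1])
s=cv2.imread("pics/side4.png")[:,:,::-1]; crop(s,240,420,150,340,3.1,"pics/s4.png")
```

```text
10.8583 [0.5468 0.0244 0.0578] [-0.18 -0.55 -2.99]
12.8667 [0.5538 0.0891 0.0578] [-0.63 -0.75 -3.63]
```

View pics/s4.png

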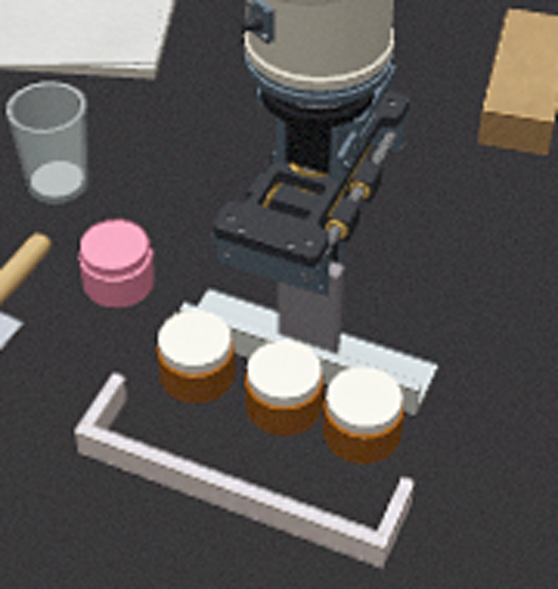

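All three jars sit along the face just before the bay mouth. I'll check their lateral fit before going in.

Run:
```python
from h import *
px=[(240+(a+.5)/3.1-.5,150+(b+.5)/3.1-.5) for a,b in((195.5,338),(285,372),(365,398))]
v=toz("side",px,.046); c,s=np.cos(BAY[1]),np.sin(BAY[1])
print(((v-BAY[0])@np.array([[c,-s],[s,c]])).round(4))
```

```text
[[-0.0926 -0.0727]
 [-0.0898  0.0031]
 [-0.0911  0.0665]]
```

Run:
```python
from h import *
R=rot(BAY[1]); d=np.array([np.cos(BAY[1]),np.sin(BAY[1])])
def go(x,f):
    arm.move_l([*w(BAY,x-.026,-.001),ZG+.0018],R,feed=f); return arm.current_force()[:2]@d
go(-.085,.035); f0=go(-.070,.03); print("f0",f0)
x=-.070
while x>-.0701 and x<-.0535:
    x+=.001; f=go(x,.01); print(round(x,4),f.round(2),arm.current_width().round(5))
    if abs(f-f0)>10: break
print(arm.current_t(),arm.current_ee_pos(),arm.current_force())
cv2.imwrite("pics/side5.png",arm.snapshot("side")[:,:,::-1])
s=cv2.imread("pics/side5.png")[:,:,::-1]; crop(s,240,400,200,340,4,"pics/s5.png")
s=arm.snapshot("top"); crop(s,220,360,180,330,4,"pics/t5.png")
```

```text
f0 -0.0001572787443094274Traceback (most recent call last):
  File "<stdin>", line 8, in <module>
AttributeError: 'float' object has no attribute 'round'
```

Run:
```python
from h import *
R=rot(BAY[1]); d=np.array([np.cos(BAY[1]),np.sin(BAY[1])])
def go(x,f):
    arm.move_l([*w(BAY,x-.026,-.001),ZG+.0018],R,feed=f); return arm.current_force()[:2]@d
f0=-.5; x=-.069
while x<-.0535:
    x+=.001; f=go(x,.01); print(round(x,4),round(f,2),round(arm.current_width(),5))
    if abs(f-f0)>10: break
print(arm.current_t(),arm.current_ee_pos(),arm.current_force())
cv2.imwrite("pics/side5.png",arm.snapshot("side")[:,:,::-1])
s=cv2.imread("pics/side5.png")[:,:,::-1]; crop(s,240,400,200,340,4,"pics/s5.png")
s=arm.snapshot("top"); crop(s,220,360,180,330,4,"pics/t5.png")
```

```text
-0.068 -2.15 0.01358
-0.067 -2.39 0.01355
-0.066 -1.2 0.01396
-0.065 -0.58 0.01337
-0.064 -1.16 0.01377
-0.063 -1.33 0.01362
-0.062 -2.0 0.01398
-0.061 -0.63 0.01363
-0.06 -3.16 0.01399
-0.059 -6.16 0.01377
-0.058 -9.22 0.0141
-0.057 -10.01 0.01386
-0.056 -11.7 0.01395
18.3583 [0.5612812  0.15666345 0.05802463] [ -0.7047458  -11.69630639   3.53428333]
```

View pics/s5.png

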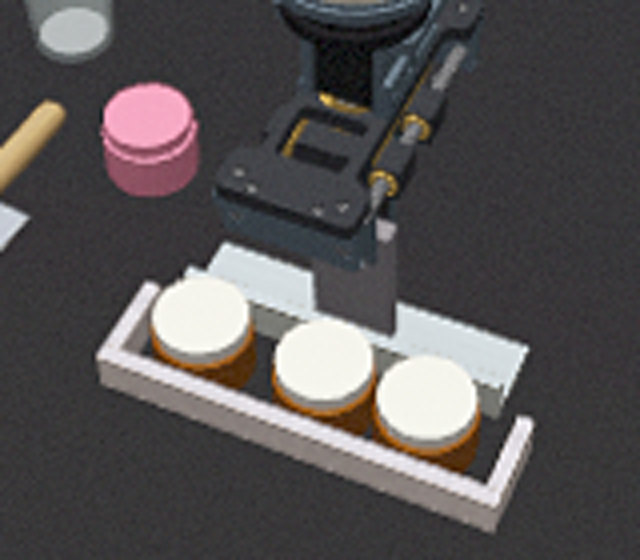

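View pics/t5.png

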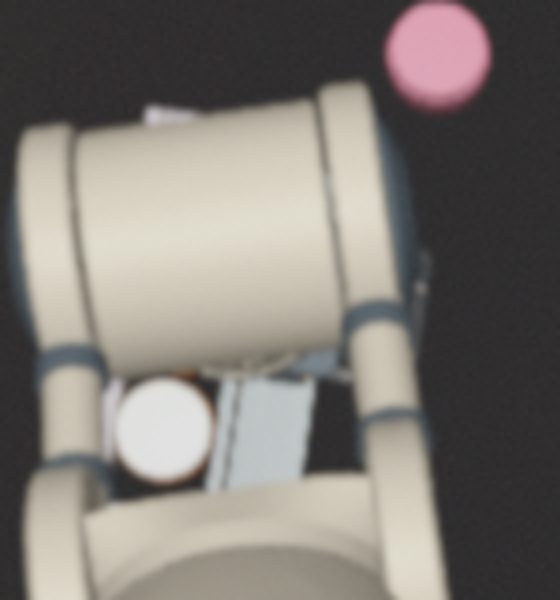

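Run:
```python
from h import *
s=cv2.imread("pics/side5.png"); hsv=cv2.cvtColor(s,cv2.COLOR_BGR2HSV)
px=[(240+(a+.5)/4-.5,200+(b+.5)/4-.5) for a,b in((202,315),(324,360),(427,397))]
v=toz("side",px,.046); c,ss=np.cos(BAY[1]),np.sin(BAY[1]); M=np.array([[c,-ss],[ss,c]])
print(((v-BAY[0])@M).round(4))
# predicted cap outline for a jar exactly at the wall, and face ends
for y in (-.073,.003,.0665):
    print(((proj("side",[*w(BAY,-.030,y),.046])[0]-[240,200])*4).round(1))
for y in(-.1,.1):
  for z in (0,.032): print("face",y,z,((proj("side",[*w(BAY,-.06,y),z])[0]-[240,200])*4).round(1))
```

```text
[[-0.0281 -0.073 ]
 [-0.0275  0.0037]
 [-0.0276  0.0655]]
[202. 311.]
[323.2 354.8]
[428.8 392.9]
face -0.1 0 [189.8 307.9]
face -0.1 0.032 [186.1 274.3]
face 0.1 0 [500.7 420.1]
face 0.1 0.032 [504.1 387.2]
```

Side view shows the three caps at bay x ≈ -28 mm, within 1 mm of each other, and the contact force is rising, so all three are at the wall. Now I draw straight back.

Run:
```python
from h import *
R=rot(BAY[1])
for x,f in((-.075,.02),(-.19,.08)):
    arm.move_l([*w(BAY,x-.026,-.001),ZG+.0018],R,feed=f)
arm.sleep(.3); print(arm.current_t(),arm.current_force().round(2))
p=w(BAY,-.216,-.001)
for dz in (.0012,.0007,.0003):
    arm.move_l([*p,ZG+dz],R,feed=.01); print(dz,arm.current_force().round(2),arm.current_ee_pos()[2].round(4))
cv2.imwrite("pics/side6.png",arm.snapshot("side")[:,:,::-1])
s=cv2.imread("pics/side6.png")[:,:,::-1]; crop(s,240,420,150,340,3.1,"pics/s6.png")
s=arm.snapshot("top"); crop(s,230,430,160,340,3,"pics/t6.png"); cv2.imwrite("pics/top6.png",s[:,:,::-1])
```

```text
21.4417 [-0.16 -0.09 -2.27]
0.0012 [-0.13  0.04 -3.42] 0.0572
0.0007 [-0.26 -0.38 -3.56] 0.0567
0.0003 [-0.75 -0.38 -0.98] 0.0564
```

View pics/s6.png

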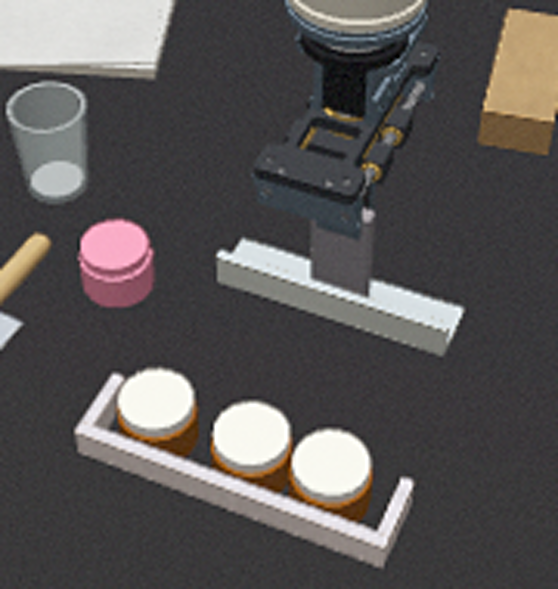

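View pics/t6.png

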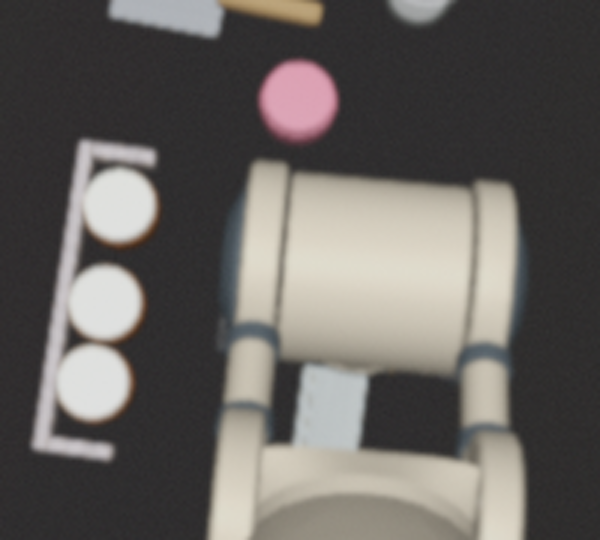

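Both views show the three jars upright against the wall, evenly. I'll measure that, then release and retreat upwards.

Run:
```python
from h import *
t=cv2.imread("pics/top6.png"); g=t.min(2)
c,s=np.cos(BAY[1]),np.sin(BAY[1]); M=np.array([[c,-s],[s,c]])
for a,b in((120,206),(106,303),(93,383)):
    u,v=230+(a+.5)/3-.5,160+(b+.5)/3-.5
    print(((toz("top",[u,v],.046)-BAY[0])@M).round(4))
p=w(BAY,-.216,-.001); R=rot(BAY[1])
arm.grip(.06); print(arm.current_width(),arm.current_force().round(2))
arm.move_l([*p,.20],R,feed=.12); print(arm.current_t())
q=w(BAY,-.40,-.001); arm.move_l([*q,.30],R,feed=.2); arm.sleep(.4)
print(arm.current_t())
cv2.imwrite("pics/side7.png",arm.snapshot("side")[:,:,::-1]);cv2.imwrite("pics/top7.png",arm.snapshot("top")[:,:,::-1])
```

```text
[[-0.0303 -0.0717]]
[[-0.0308  0.0049]]
[[-0.03    0.0675]]
0.06035926388139486 [ 0.07  0.17 -0.38]
24.475
26.075
```

View pics/side7.png

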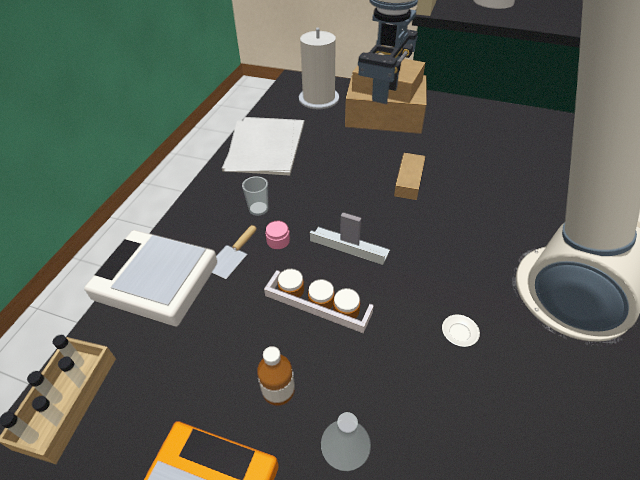

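View pics/top7.png

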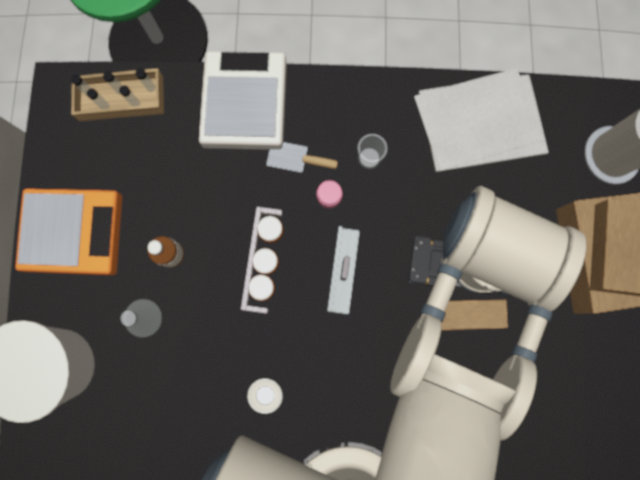

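The straightedge stands on its foot at about (345,270) in the top view, well clear. The three jars are at the back wall, near (270,228), (265,261) and (261,287). The slide box, beaker, bottle and pink jar have not moved, and the gripper is clear of everything.

```bash
python3 -c "
from rig import arm
print(arm.current_force(),arm.current_t()); arm.sign_off()"
```

```text
[ 0.36299534 -1.30797876  0.60932264] 26.175
the job is handed in; nothing more can be done
```

The three jars stand upright against the bay's back wall. The straightedge is standing on its foot about 130 mm behind them. I handed the job in at about 26 s of the 48 s allowed.

- **Push:** I gripped the straightedge by its upright plate and set it down behind the jars. Just before the bay mouth, a camera check showed all three jars in a row along its face. I stopped pushing when the wall contact force reached about 12 N.
- **Final positions:** The top camera put the jar centres at x = -30 to -31 mm in the bay's frame, against a nominal -30 mm. The side camera, read while the straightedge was still pressed against the jars, gave about -28 mm. That 2 mm difference is within the stated calibration.
- **Bystanders:** By eye in the last pictures, the slide box, beaker, tall bottle and pink jar had not moved.

One script stopped on a print error partway through the push, with the arm at rest. I resumed from the same position.

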